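# Sort the bottles and dishes after a staining run

## Robot

A 6-joint arm with a two-finger parallel gripper is mounted at the origin on a cart in front of the work surface, level with it; the furniture and walls round the work are solid. World frame = base frame: x ahead of the robot, y to its left, z up, the work surface at z = 0. Lengths are in m, angles in degrees, forces in N, time in s.
With the tool pointing down it reaches from about 0.375 to 0.9 m from the base axis. Payload 3.1 kg.
Tool frame: the origin (TCP) lies at the very end of the fingers, on their centre line; the grasp point (between the pads) lies 19 mm behind it; z points along the fingers, y is the line along which they close (so a half turn about z gives the same grasp; the last joint's range is limited). The gripper opens to 87 mm and grips with 3 to 60 N. Pads are 19 mm wide; open, the fingers measure 117 mm over their backs; the gripper's body (75 mm by 190 mm) begins 51 mm behind the grasp point.
Start: joints at [-76.748, 30.224, 82.088, -0, 67.689, -10.227], TCP at [0.249, -0.573, 0.223] pointing down, gripper open.
Joint ranges: [-176.69, 176.69], [-43.24, 126.21], [12.49, 139.97], [-82, 262], [0, 151.66], [-163.58, 163.58]. Speed limits (degrees/s): [159.86, 159.86, 180, 180, 180, 180].

## Interface

Orientations are given as a 3x3 rotation matrix whose columns are the frame's x, y, z axes.
In Python, from rig import * gives the robot as it stands.
- The arm moves only by the tool jog_arm, never from a script. Its arguments are lists of equal length, an entry for each row: "delta_pos": the shift along the world's x, y, z in cm, a list of three; "turn": the turn about the world's z in degrees; "grip": the closure, from 0 (fully open) to 1 (shut). In form: {"delta_pos": [[x, y, z], ...], "turn": [turn, ...], "grip": [grip, ...]}. A call has 1 to 12 rows; each row is the pose to reach, as a shift and turn from the pose commanded when the call began; what a row does not reach only later rows make up. A row lasts 1/8 s, in which the tool goes at most 62.5 mm and 10.7 degrees, less where a joint would pass 70% of its speed; a pose out of reach is approached as far as the arm can. A call with a gripper value outside its range is refused whole. The fingers move at their own pace and stop on an object; the grip force is fixed at half the most. Time passes only in rows, so rows that repeat a pose let the fingers close. It gives the time, the measured TCP pose, the force, the opening and the grip force at its end, in the units of the state.
- read_state(): the state, without advancing time (a new reading comes with each control period).
- capture(name): name is "scene" or "top" or "wrist"; returns a dict with "color" (480x640x3 uint8, blue, green, red), "fovy" (degrees; the focal length in pixels is half the picture's height over the tangent of half this angle, whatever the lens; pixels are square), "cx", "cy" (the principal point, pixels), "camera_from_world" (4x4, takes a point from world to camera coordinates). Camera axes: x right, y up, looking along -z (the intrinsics and any distortion apply to the point x, -y, -z); pixel columns grow to the right and rows downward; lengths in m; the calibration is good to about 2 mm. A picture is of the moment at which its call begins. There is no depth.
- hand_in(): hands the job in; it is judged then, once.
The state is a dict: "time_s": time; "joint_positions": joint angles; "qvel": joint speeds; "tau": joint torques, N m; "position": TCP position; "tcp_rot": TCP orientation; "force": force on the tool from outside, world axes, zero at the start; "moment": the same for the moment, N m; "opening": opening from 0.0 (shut) to 1.0 (fully open); "grasp_force": force on a finger pad.
Only numpy, scipy, OpenCV 4.12 (cv2) and the standard library are available. Lean on these libraries where they do the work, as an engineer would, in place of code of your own. Each camera call takes 0.05 s, during which the arm holds its last target. There are 200 camera calls.

## Task

Sort the things left on the bench: stand each dropper bottle upright in the holder of the same colour as its cap (red, blue, yellow), and stack the two culture dishes squarely one on the other, flat on the floor of the steel tray, the pink one at the bottom and the amber one on top. Do not tip any bottle over on the way.

Things in the scene. Friction and masses are not known exactly. Their poses are not given: they have to be found in the camera images.
- red_bottle_mid (a point): centre, half-way up, of the small white round dropper bottle with the red cap: 30 mm across and 63 mm tall with its cap (body straight up to about 40 mm, cap narrower), 0.04 to 0.09 kg, loose, stands upright on the bench; z axis up. In front of the white analyser (y above -0.1) lies a strip 120 mm deep; the analyser's overhanging front, 0.1 to 0.34 m high, lies at x = 0.506 + 0.268 y
- blue_bottle_mid (a point): centre, half-way up, of the small white round dropper bottle with the blue cap: 30 mm across and 63 mm tall with its cap (body straight up to about 40 mm, cap narrower), 0.04 to 0.09 kg, loose, stands upright on the bench; z axis up. In the strip before the analyser close the fingers along it (1.31 rad from x), so that the gripper's body clears the analyser
- yellow_bottle_mid (a point): centre, half-way up, of the small white round dropper bottle with the yellow cap: 26 mm across and 59 mm tall with its cap (body straight up to about 40 mm, cap narrower), 0.04 to 0.09 kg, loose, stands upright on the bench; z axis up. Cross to other places well above or in front of the analyser's front
- pink_dish_mid (a point): centre, half-way up, of the closed round culture dish with the pink medium: 61 mm across, 16 mm tall, flat top and bottom, about 0.03 kg, loose, lies flat on the bench; its z axis is up
- amber_dish_mid (a point): centre, half-way up, of the closed round culture dish with the amber (pale tan) medium: 61 mm across, 16 mm tall, flat top and bottom, about 0.03 kg, loose, lies flat on the bench; its z axis is up
- tray_floor (a point): centre of the floor of the steel tray (2 mm above the bench). The tray is 139 mm along its own x and 209 mm along its own y, with walls 33 mm tall; the flat floor inside is 104 mm along x and 174 mm along y. It does not move. Fingers that hold a dish have room beside it when they close along the tray's long y axis
- red_holder_floor (a point): centre of the floor of the red bottle holder's cup (5 mm above the bench): a heavy round red plastic cup on a black rubber foot, 68 mm across, 21 mm tall overall, open on top, 53 mm wide inside; it does not move
- blue_holder_floor (a point): centre of the floor of the blue bottle holder's cup (5 mm above the bench): a heavy round blue plastic cup on a black rubber foot, 68 mm across, 21 mm tall overall, open on top, 53 mm wide inside; it does not move
- yellow_holder_floor (a point): centre of the floor of the yellow bottle holder's cup (5 mm above the bench): a heavy round yellow plastic cup on a black rubber foot, 68 mm across, 21 mm tall overall, open on top, 53 mm wide inside; it does not move
There are look-alikes about, which are no part of the job. Leave any green look-alike of the part that bears amber_dish_mid alone.

How it is judged:
By the outcome, as a careful person would: the job done as asked, in the order asked, and still so for the second after the job is handed in, with the robot touching nothing.
It also fails if it takes over 136 s, if anything falls off the work surface, if the arm or the gripper's body presses on something with over 40 N, if the wrist force passes 120 N, or if a joint passes its speed limit or range.

## Working session

There is one attempt and no reset: what is moved stays moved. The work goes in short steps, Python scripts to look and compute and a tool call to move; the robot and the scene stay as the last step left them, time stands still between calls to the robot, and variables do not carry over. Pictures are saved under pics/ and viewed, at most 16 in all, crops included, and the job is handed in when it is done.

Besides the shell and the picture viewer there is one more tool, called after ">>>" by a JSON object that holds its "op" and its "data". jog_arm: Moves the arm, as the interface text tells. Its arguments: {"type":"object","properties":{"delta_pos":{"type":"array"},"turn":{"type":"array"},"grip":{"type":"array"}},"required":["delta_pos","turn","grip"]}

```bash
mkdir -p pics; ls
cat > h.py <<'E'
from rig import *
import numpy as np, cv2
def shot(cam,name=None):
    c=capture(cam)
    if name: cv2.imwrite(f'pics/{name}.png',c['color'])
    return c
def ray(c,u,v):
    f=240/np.tan(np.radians(c['fovy'])/2)
    T=np.array(c['camera_from_world']);R=T[:3,:3];o=-R.T@T[:3,3]
    d=R.T@np.array([(u-c['cx'])/f,-(v-c['cy'])/f,-1]);return o,d
def onz(c,u,v,z):
    o,d=ray(c,u,v);return o+d*(z-o[2])/d[2]
def proj(c,p):
    f=240/np.tan(np.radians(c['fovy'])/2)
    T=np.array(c['camera_from_world']);q=T[:3,:3]@np.array(p)+T[:3,3]
    return np.array([c['cx']+f*q[0]/-q[2],c['cy']-f*q[1]/-q[2]])
E
python3 - <<'E'
from h import *
for n in('scene','top'):
    c=shot(n,n); print(n,c.keys(),c['fovy'],c['cx'],c['cy'],np.round(c['camera_from_world'],3).tolist())
print(read_state())
E
```

```text
pics
scene dict_keys(['color', 'fovy', 'cx', 'cy', 'camera_from_world']) 53.49056491468386 318.4231499593254 249.53800424736207 [[0.765, -0.644, 0.025, -0.462], [0.33, 0.424, 0.843, -0.145], [-0.553, -0.637, 0.537, -1.263], [0.0, 0.0, 0.0, 1.0]]
top dict_keys(['color', 'fovy', 'cx', 'cy', 'camera_from_world']) 52.01152196381342 310.140319718923 236.6258884507123 [[-0.055, -0.999, 0.001, -0.115], [0.973, -0.053, 0.225, -0.495], [-0.225, 0.013, 0.974, -1.405], [0.0, 0.0, 0.0, 1.0]]
{'time_s': 0.1, 'joint_positions': array([-7.67485867e+01,  3.02719929e+01,  8.21506208e+01, -4.85289614e-04,
        6.76914820e+01, -1.02275508e+01]), 'qvel': array([-0.02603869, -0.12431378, -0.11394168,  0.02130593, -0.04514513,
       -0.04758917]), 'tau': array([-1.73266653e-04, -4.40985274e+01, -1.77151072e+01,  6.35399180e-02,
        5.33791620e-02, -4.36020287e-05]), 'position': array([ 0.24887068, -0.57256793,  0.22167842]), 'tcp_rot': array([[ 9.17205208e-01,  3.98414849e-01, -4.64092030e-04],
       [ 3.98414969e-01, -9.17203228e-01,  1.93652583e-03],
       [ 3.45873939e-04, -1.96109279e-03, -9.99998017e-01]]), 'force': array([-0.27724579,  0.05721014, -0.20749122]), 'moment': array([-0.00366356,  0.01176544,  0.02087028]), 'grasp_force': 0.0, 'opening': 0.9984414675155675}
```

View pics/scene.png

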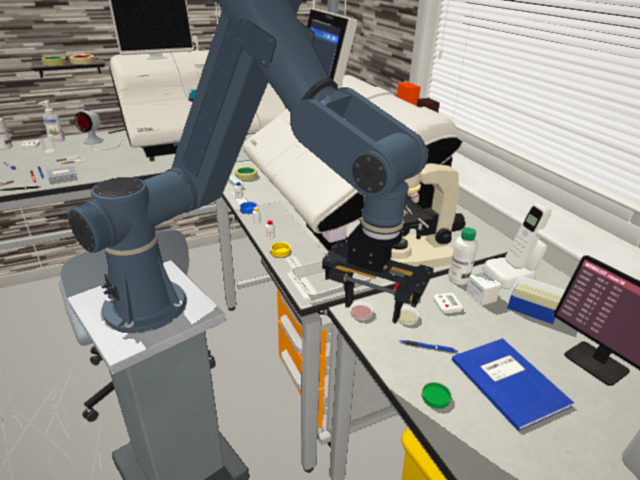

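View pics/top.png

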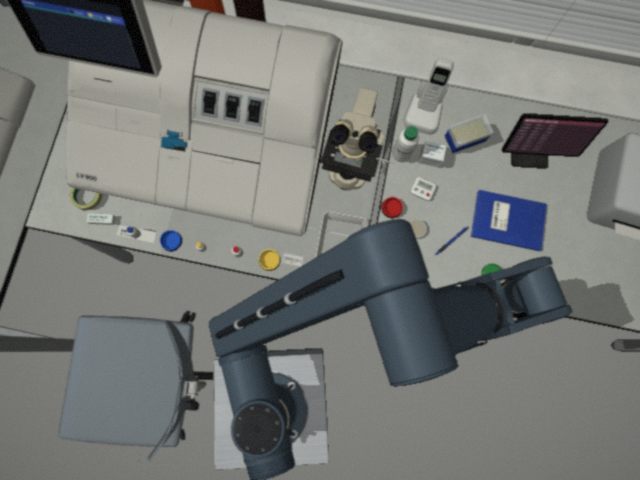

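The scene image shows the pink dish (362,313), amber dish (409,316), green look-alike (436,396), yellow holder (281,250), blue holder (249,208), and the three small bottles at about (270,229), (256,214) and (239,187). The top image shows the red holder (392,207), yellow holder (270,260), blue holder (171,240) and bottles at (236,251), (200,245) and (131,231). The arm hides the tray.

Run:
```python
from h import *
T=shot('top');S=shot('scene')
for n,u,v,z in [('redhold',392,207,.021),('yelhold',270,260,.021),('bluhold',171,240,.021),('redb',236,251,.063),('yelb',200,245,.059),('blub',131,231,.063),('amber',419,229,.016),('green',490,270,.01),('greenring',86,198,.02)]:
    p=onz(T,u,v,z); print(n,p.round(3),'scene px',proj(S,p).round())
for n,u,v in [('pink',362,313),('amber',409,316),('green',436,396)]:
    p=onz(S,u,v,.016); print(n,p.round(3),'top px',proj(T,p).round())
a=cv2.resize(T['color'][170:290,60:460],None,fx=2,fy=2,interpolation=cv2.INTER_CUBIC)
b=cv2.resize(S['color'][160:340,225:445],None,fx=1.6,fy=1.6,interpolation=cv2.INTER_CUBIC)
o=np.zeros((240+288,800,3),np.uint8);o[:240]=a;o[240:,:b.shape[1]]=b[:288]
cv2.imwrite('pics/crop1.png',o)
```

```text
redhold [ 0.576 -0.4    0.021] scene px [404. 288.]
yelhold [ 0.431 -0.018  0.021] scene px [280. 247.]
bluhold [0.509 0.28  0.021] scene px [248. 205.]
redb [0.455 0.078 0.063] scene px [268. 221.]
yelb [0.48  0.184 0.059] scene px [256. 208.]
blub [0.533 0.387 0.063] scene px [237. 183.]
amber [ 0.503 -0.477  0.016] scene px [408. 314.]
green [ 0.366 -0.679  0.01 ] scene px [437. 390.]
greenring [0.657 0.545 0.02 ] scene px [243. 172.]
pink [ 0.414 -0.399  0.016] top px [397. 259.]
amber [ 0.501 -0.483  0.016] top px [421. 230.]
green [ 0.347 -0.69   0.016] top px [495. 276.]
```

View pics/crop1.png

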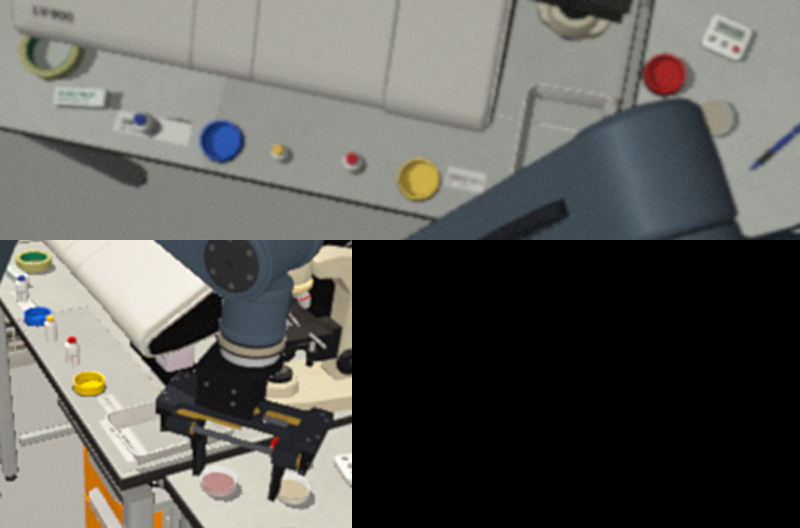

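Each part appears only once, and both cameras agree on its position. The pink dish is near (0.414,-0.399) and the amber dish near (0.502,-0.48). The green dish at scene (436,396) is the look-alike I must leave alone. I'll move the arm towards the red bottle, which also uncovers the tray.

>>> {"op": "jog_arm", "data": {"delta_pos": [[2,5,1],[4,10,2],[7,16,3],[10,22,3],[13,28,3],[15,34,3],[15,40,3],[15,45,3],[15,50,3],[15,54,3],[15,58,3],[15,58,3]], "turn": [0,-5,-10,-15,-20,-25,-30,-35,-38.5,-38.5,-38.5,-38.5], "grip": [0,0,0,0,0,0,0,0,0,0,0,0]}}

```text
time_s: 1.7
position: [0.3982, 0.009, 0.2525]
tcp_rot: [[0.967, -0.255, -0.001], [-0.255, -0.967, 0.001], [-0.001, -0.0, -1.0]]
force: [-0.4, 0.3, -0.4]
opening: 0.998
grasp_force: 0.0
```

Run:
```python
from h import *
T=shot('top','top2');W=shot('wrist')
s=read_state();print(s['position'],s['tcp_rot'][:,1],s['joint_positions'],s['force'])
S=shot('scene')
o=np.zeros((600,800,3),np.uint8)
a=cv2.resize(T['color'][160:310,50:450],None,fx=2,fy=2,interpolation=cv2.INTER_CUBIC)
o[:300]=a;o[300:,:400]=cv2.resize(W['color'],(400,300));o[300:,400:]=cv2.resize(S['color'][170:350,220:460],(400,300))
cv2.imwrite('pics/c2.png',o)
```

```text
[0.39914445 0.00676792 0.2526269 ] [-2.57811694e-01 -9.66195067e-01  4.72746370e-04] [-1.51512410e+01  9.96671357e+00  1.10149933e+02 -3.11949987e-02
  5.98532316e+01  8.98046685e+01] [-0.0763149   0.97684387 -0.4999179 ]
```

View pics/c2.png

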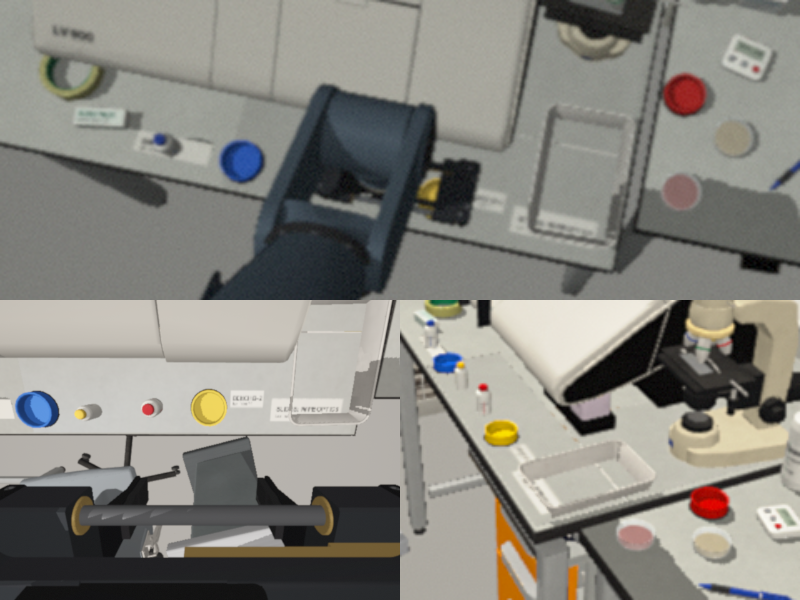

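c2 shows the tray clear in the top view, with crop rim corners at about (552,105), (634,117), (614,243) and (528,231). The dishes (682,191) and (735,138), all three holders and all three bottles are also visible. Next I'll triangulate by colour.

```bash
cat >> h.py <<'E'
RNG={'red':[(0,150,90),(8,255,255)],'blue':[(105,130,60),(125,255,255)],'yellow':[(18,130,90),(32,255,255)]}
def blobs(c,col,amin=8):
    h=cv2.cvtColor(c['color'],cv2.COLOR_BGR2HSV);m=cv2.inRange(h,*map(np.array,RNG[col]))
    if col=='red': m|=cv2.inRange(h,np.array((172,150,90)),np.array((180,255,255)))
    n,_,st,ce=cv2.connectedComponentsWithStats(m)
    return [(ce[i].round(1).tolist(),st[i,:5].tolist()) for i in range(1,n) if st[i,4]>=amin]
def tri(obs):
    A=0;b=0
    for c,u,v in obs:
        o,d=ray(c,u,v);d/=np.linalg.norm(d);P=np.eye(3)-np.outer(d,d);A=A+P;b=b+P@o
    return np.linalg.solve(A,b)
E
python3 - <<'E'
from h import *
c={n:shot(n) for n in('top','scene','wrist')}
for n in c:
  for k in RNG: print(n,k,[(b[0],b[1]) for b in blobs(c[n],k)])
T=c['top']
q=[onz(T,50+x/2,160+y/2,.034) for x,y in[(552,105),(634,117),(614,243),(528,231)]]
print('tray',np.round(q,3).tolist(),np.mean(q,0).round(4),[np.linalg.norm(q[i]-q[i-1]).round(3) for i in range(4)])
for n,x,y in[('pink',682,191),('amber',735,138)]: print(n,onz(T,50+x/2,160+y/2,.012).round(4))
E
```

```text
top red [([200.6, 3.3], [190, 0, 23, 10, 140]), ([391.8, 207.0], [382, 197, 20, 20, 309])]
top blue [([75.7, 11.1], [21, 0, 104, 26, 554]), ([450.7, 142.3], [446, 133, 13, 19, 80]), ([510.8, 221.0], [472, 191, 74, 59, 2679]), ([129.5, 229.3], [128, 228, 4, 4, 14]), ([461.0, 232.0], [457, 229, 9, 7, 15]), ([170.4, 240.1], [161, 231, 20, 20, 320]), ([450.2, 241.2], [446, 237, 10, 9, 17])]
top yellow [([265.5, 254.5], [261, 250, 10, 10, 75])]
scene red [([407.6, 82.3], [404, 82, 8, 2, 9]), ([417.4, 87.9], [415, 85, 5, 8, 13]), ([400.4, 94.5], [396, 86, 13, 16, 41]), ([413.3, 102.0], [410, 99, 8, 6, 16]), ([269.5, 222.0], [268, 221, 4, 3, 12]), ([405.2, 291.1], [394, 282, 23, 19, 370])]
scene blue [([324.2, 34.0], [309, 27, 31, 17, 173]), ([40.8, 172.9], [39, 169, 4, 9, 13]), ([247.3, 207.0], [240, 202, 17, 12, 139]), ([531.5, 309.5], [508, 296, 47, 28, 610]), ([512.1, 384.7], [452, 339, 121, 92, 4491]), ([403.9, 341.4], [401, 341, 6, 2, 10]), ([426.0, 345.4], [418, 343, 17, 6, 51]), ([446.1, 348.8], [438, 346, 19, 6, 61])]
scene yellow [([250.8, 142.8], [247, 139, 9, 9, 16]), ([246.3, 145.2], [245, 144, 5, 4, 10]), ([256.1, 208.7], [254, 207, 5, 4, 13]), ([280.2, 249.2], [271, 242, 20, 15, 255]), ([417.4, 460.4], [401, 428, 45, 52, 1273])]
wrist red [([234.7, 176.2], [226, 168, 18, 17, 235])]
wrist blue [([57.6, 177.0], [24, 149, 68, 57, 3097])]
wrist yellow [([332.4, 172.6], [305, 144, 56, 58, 2569]), ([126.9, 184.4], [119, 178, 17, 14, 200]), ([127.6, 345.0], [115, 315, 33, 61, 864]), ([519.3, 345.3], [500, 315, 33, 61, 870]), ([482.7, 401.4], [296, 389, 344, 22, 6004])]
tray [[0.566, -0.195, 0.034], [0.54, -0.318, 0.034], [0.35, -0.273, 0.034], [0.375, -0.147, 0.034]] [ 0.4578 -0.2331  0.034 ] [np.float64(0.197), np.float64(0.126), np.float64(0.196), np.float64(0.128)]
pink [ 0.4263 -0.3844  0.012 ]
amber [ 0.5045 -0.4733  0.012 ]
```

Run:
```python
from h import *
c={n:shot(n) for n in('top','scene','wrist')};T,S,W=c['top'],c['scene'],c['wrist']
f=lambda p:p.round(4)
print('redb W',f(onz(W,234.7,176.2,.058)),'tri',f(tri([(W,234.7,176.2),(S,269.5,222),(T,236,251)])))
print('yelb W',f(onz(W,126.9,184.4,.055)),'tri',f(tri([(W,126.9,184.4),(S,256.1,208.7),(T,200,245)])))
print('blueb T',f(onz(T,129.5,229.3,.062)))
print('redh T',f(onz(T,391.8,207,.018)),'S',f(onz(S,405.2,291.1,.016)))
print('bluh T',f(onz(T,170.4,240.1,.018)),'S',f(onz(S,247.3,207,.016)),'W',f(onz(W,57.6,177,.018)))
print('yelh W',f(onz(W,332.4,172.6,.018)),'S',f(onz(S,280.2,249.2,.016)))
```

```text
redb W [0.4626 0.0792 0.058 ] tri [0.4604 0.0792 0.0558]
yelb W [0.4831 0.1876 0.055 ] tri [0.4821 0.1867 0.0538]
blueb T [0.5383 0.3923 0.062 ]
redh T [ 0.5772 -0.3997  0.018 ] S [ 0.5732 -0.407   0.016 ]
bluh T [0.5093 0.2831 0.018 ] S [0.5029 0.2772 0.016 ] W [0.5113 0.279  0.018 ]
yelh W [ 0.4369 -0.0154  0.018 ] S [ 0.4292 -0.0226  0.016 ]
```

>>> {"op": "jog_arm", "data": {"delta_pos": [[2,4,0],[6.2,7.2,-3],[6.2,7.2,-8],[6.2,7.2,-12],[6.2,7.2,-13],[6.2,7.2,-13],[6.2,7.2,-13]], "turn": [0,0,0,0,0,0,0], "grip": [0,0,0,0,0,0,0]}}

```text
time_s: 3.02
position: [0.4624, 0.0785, 0.1239]
tcp_rot: [[0.966, -0.26, 0.003], [-0.26, -0.966, -0.0], [0.003, -0.001, -1.0]]
force: [-0.5, -0.5, 0.3]
opening: 0.996
grasp_force: 0.0
```

Run:
```python
from h import *
W=shot('wrist','w3');print(read_state()['position'],[b for b in blobs(W,'red')]); 
for b in blobs(W,'red',60): print(onz(W,*b[0],.06))
```

```text
[0.46233588 0.07854146 0.12404982] [([321.4, 258.7], [309, 246, 26, 27, 538])]
[0.46357401 0.07883885 0.06      ]
```

View pics/w3.png

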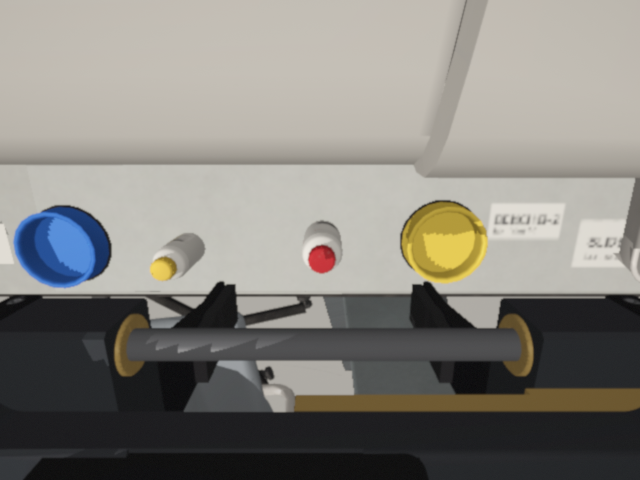

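w3 shows the red cap at (321,259), centred between the fingers. I'll descend and grip.

>>> {"op": "jog_arm", "data": {"delta_pos": [[0,0,-4],[0,0,-8],[0,0,-10.2],[0,0,-10.2],[0,0,-10.2],[0,0,-10.2],[0,0,-10.2],[0,0,-10.2],[0,0,-10.2],[0,0,-10.2],[0,0,-10.2]], "turn": [0,0,0,0,0,0,0,0,0,0,0], "grip": [0,0,0,0,0,1,1,1,1,1,1]}}

```text
time_s: 4.45
position: [0.461, 0.0788, 0.0205]
tcp_rot: [[0.966, -0.259, -0.0], [-0.259, -0.966, 0.0], [-0.0, 0.0, -1.0]]
force: [-0.2, -0.5, 0.0]
opening: 0.404
grasp_force: 0.0
```

Run:
```python
from h import *
S=shot('scene');print(read_state()['position'],read_state()['opening'])
# wrist picture w3 calibration lost; keep scene crop
cv2.imwrite('pics/s4.png',cv2.resize(S['color'][160:340,220:460],None,fx=3,fy=3))
```

```text
[0.46100646 0.07880483 0.02047408] 0.3549366661178555
```

>>> {"op": "jog_arm", "data": {"delta_pos": [[0,0,0],[0,0,0],[0,0,1],[0,0,4],[-1,0,8],[-3,-2,13],[-4,-7,15],[-4,-12,15],[-4,-17,15],[-4,-22,15],[-2,-27,15],[-2,-27,15]], "turn": [0,0,0,0,0,0,0,0,0,0,0,5], "grip": [1,1,1,1,1,1,1,1,1,1,1,1]}}

```text
time_s: 6.0
position: [0.4433, -0.196, 0.1716]
tcp_rot: [[0.984, -0.176, 0.005], [-0.176, -0.984, -0.004], [0.005, 0.003, -1.0]]
force: [-0.8, 1.4, -2.0]
opening: 0.334
grasp_force: 30.0
```

>>> {"op": "jog_arm", "data": {"delta_pos": [[1,-3,0],[4,-7,0],[7,-12,0],[10,-17,0],[13.5,-21,0],[13.5,-21,-2],[13.5,-21,-4],[13.5,-21,-4],[13.5,-21,-4]], "turn": [8,16,24,32,40,48,50,50,50], "grip": [1,1,1,1,1,1,1,1,1]}}

```text
time_s: 7.12
position: [0.576, -0.4007, 0.131]
tcp_rot: [[0.767, 0.642, 0.0], [0.642, -0.767, 0.0], [0.0, 0.0, -1.0]]
force: [-0.1, 0.1, -0.6]
opening: 0.338
grasp_force: 30.0
```

Run:
```python
from h import *
W=shot('wrist','w5');s=read_state();print(s['position'],s['opening'],s['grasp_force'],s['tcp_rot'][:,1])
for b in blobs(W,'red',60): print(b,onz(W,*b[0],.018))
S=shot('scene')
print(blobs(S,'red',60))
# dishes/tray seen here
o=np.zeros((480,800,3),np.uint8);o[:300,:400]=cv2.resize(W['color'],(400,300));o[:400,400:]=cv2.resize(S['color'][220:360,320:460],(400,400))
cv2.imwrite('pics/c5.png',o)
```

```text
[ 0.57627222 -0.40105377  0.13151196] 0.3365359153929296 29.998634378425777 [ 0.64214432 -0.76658284  0.00119045]
([328.3, 230.6], [290, 194, 77, 76, 4467]) [ 0.58426417 -0.40000746  0.018     ]
([455.9, 290.8], [451, 286, 11, 12, 101]) [ 0.61335479 -0.51640158  0.018     ]
([323.4, 322.5], [305, 316, 38, 12, 341]) [ 0.5186183  -0.44992664  0.018     ]
[([405.2, 291.1], [394, 282, 23, 19, 370])]
```

View pics/c5.png

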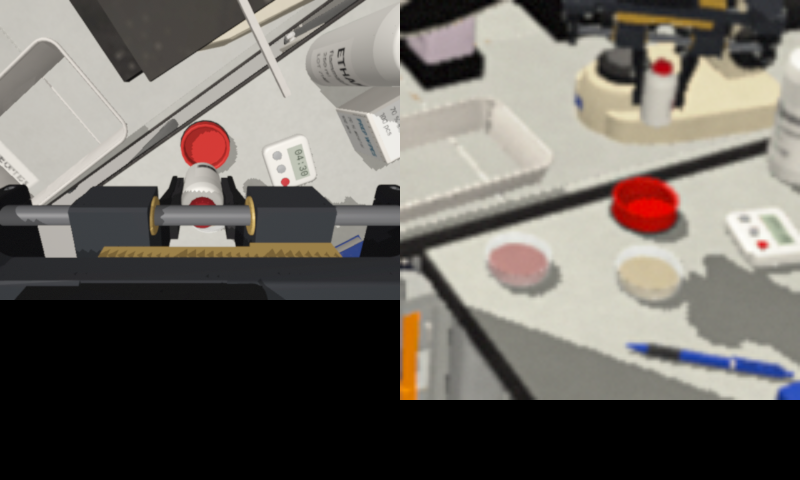

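c5 shows the bottle held upright and the red holder ahead of it at wrist (328,232). I'll correct 3 mm in x, lower and release.

>>> {"op": "jog_arm", "data": {"delta_pos": [[0.3,0,-3],[0.3,0,-6],[0.3,0,-8.5],[0.3,0,-9.8],[0.3,0,-10.5],[0.3,0,-10.5],[0.3,0,-10.5],[0.3,0,-10.5],[0.3,0,-10.5]], "turn": [0,0,0,0,0,0,0,0,0], "grip": [1,1,1,1,1,1,1,1,1]}}

```text
time_s: 8.35
position: [0.5791, -0.4013, 0.0259]
tcp_rot: [[0.766, 0.642, 0.0], [0.642, -0.766, -0.0], [0.0, 0.0, -1.0]]
force: [0.7, -0.5, -0.4]
opening: 0.338
grasp_force: 30.0
```

>>> {"op": "jog_arm", "data": {"delta_pos": [[0,0,0],[0,0,0],[0,0,0],[0,0,0],[0,0,0],[0,0,0],[0,0,0],[0,0,3],[0,0,8],[0,0,14],[0,0,14]], "turn": [0,0,0,0,0,0,0,0,0,0,0], "grip": [0,0,0,0,0,0,0,0,0,0,0]}}

```text
time_s: 9.72
position: [0.5823, -0.4041, 0.1726]
tcp_rot: [[0.766, 0.643, 0.01], [0.643, -0.766, -0.009], [0.002, 0.014, -1.0]]
force: [-0.5, -0.1, 0.4]
opening: 0.997
grasp_force: 0.0
```

Run:
```python
from h import *
W=shot('wrist');S=shot('scene');s=read_state();print(s['position'],s['opening'])
for b in blobs(W,'red',60): print(b,onz(W,*b[0],.066))
o=np.zeros((480,800,3),np.uint8);o[:300,:400]=cv2.resize(W['color'],(400,300));o[:400,400:]=cv2.resize(S['color'][220:360,320:460],(400,400))
cv2.imwrite('pics/c6.png',o)
```

```text
[ 0.57915453 -0.4013168   0.16657874] 0.999992036307722
([318.5, 224.4], [284, 190, 68, 70, 2778]) [ 0.59180474 -0.39419976  0.066     ]
([430.6, 274.9], [426, 271, 10, 9, 71]) [ 0.61787062 -0.49156774  0.066     ]
```

View pics/c6.png

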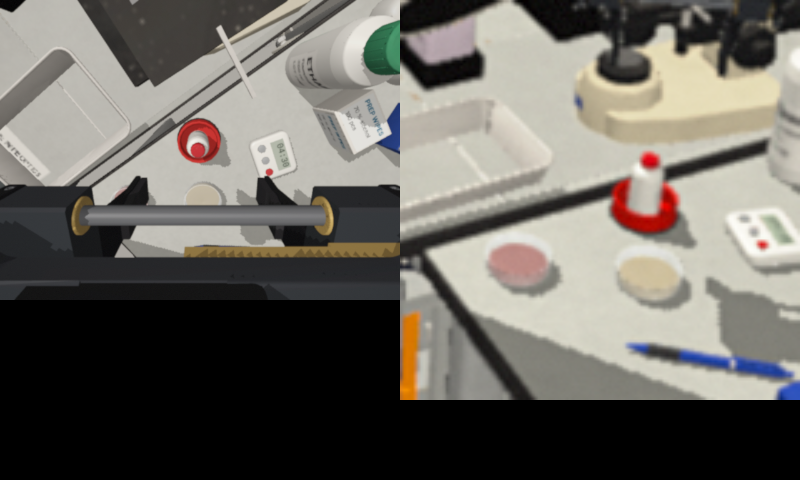

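The red bottle stands upright in its holder, at crop (650,185). Next is the blue bottle.

>>> {"op": "jog_arm", "data": {"delta_pos": [[-1,2,2],[-5,6,4],[-9,11,5],[-12,16,5],[-14,21,5],[-16,26,5],[-16,31,5],[-17,36,5],[-17,41,5],[-17,47,5],[-17,52,5],[-17,52,5]], "turn": [-8,-16,-24,-32,-40,-48,-55,-55,-55,-55,-55,-55], "grip": [0,0,0,0,0,0,0,0,0,0,0,0]}}

```text
time_s: 11.32
position: [0.407, 0.1216, 0.2141]
tcp_rot: [[0.967, -0.253, -0.004], [-0.253, -0.967, 0.0], [-0.004, 0.001, -1.0]]
force: [0.7, -0.5, -0.3]
opening: 1.003
grasp_force: 0.0
```

>>> {"op": "jog_arm", "data": {"delta_pos": [[0,4,0],[2,9,0],[4,14,0],[6,20,0],[9,25,0],[9,27,0],[9,27,0],[9,27,0]], "turn": [0,0,0,0,0,0,0,0], "grip": [0,0,0,0,0,0,0,0]}}

```text
time_s: 12.32
position: [0.498, 0.3867, 0.2147]
tcp_rot: [[0.966, -0.26, -0.003], [-0.26, -0.966, -0.002], [-0.002, 0.003, -1.0]]
force: [0.3, -0.4, 0.2]
opening: 0.997
grasp_force: 0.0
```

Run:
```python
from h import *
W=shot('wrist','w7');s=read_state();print(s['position'],s['opening'],s['tcp_rot'][:,1],s['joint_positions'].round())
for k in ('blue','yellow'):
  for b in blobs(W,k,60): print(k,b,onz(W,*b[0],.06),onz(W,*b[0],.018))
```

```text
[0.49829033 0.38667561 0.21511045] 0.9950336201663519 [-0.26057706 -0.96545085  0.00206177] [ 28.  31.  82.  -0.  67. 133.]
blue ([416.2, 176.5], [383, 145, 67, 64, 3305]) [0.52063002 0.29442927 0.06      ] [0.51342308 0.28497722 0.018     ]
blue ([303.0, 184.6], [294, 176, 19, 19, 275]) [0.53977105 0.3928933  0.06      ] [0.53510143 0.39649356 0.018     ]
yellow ([537.5, 184.9], [528, 177, 20, 17, 271]) [0.48526682 0.19147349 0.06      ] [0.47337216 0.1683737  0.018     ]
yellow ([127.5, 345.1], [114, 315, 34, 61, 865]) [0.42987437 0.61029811 0.06      ] [0.41063694 0.64271737 0.018     ]
yellow ([519.2, 345.2], [500, 315, 33, 61, 868]) [0.32517971 0.22443648 0.06      ] [0.29206405 0.20570624 0.018     ]
yellow ([482.4, 401.4], [295, 389, 345, 22, 6012]) [0.26573237 0.2701523  0.06      ] [0.22473641 0.2574821  0.018     ]
```

View pics/w7.png

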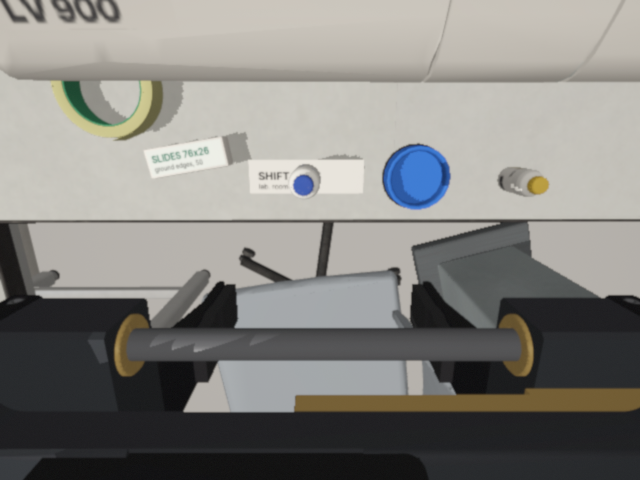

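w7 shows the blue cap at (303,185), which puts the bottle at (0.539,0.393), and the blue holder at (416,177), or (0.513,0.283). The slide box to its left limits the room, so I'll go in with the fingers partly closed.

>>> {"op": "jog_arm", "data": {"delta_pos": [[2,0.4,-3],[4.1,0.6,-8],[4.1,0.6,-12],[4.1,0.6,-15],[4.1,0.6,-18],[4.1,0.6,-19.4],[4.1,0.6,-19.4],[4.1,0.6,-19.4],[4.1,0.6,-19.4],[4.1,0.6,-19.4],[4.1,0.6,-19.4],[4.1,0.6,-19.4]], "turn": [0,0,0,0,0,0,0,0,0,0,0,0], "grip": [0.35,0.35,0.35,0.35,0.35,0.35,0.35,0.35,1,1,1,1]}}

```text
time_s: 13.88
position: [0.5401, 0.3948, 0.0218]
tcp_rot: [[0.966, -0.259, 0.0], [-0.259, -0.966, -0.0], [0.0, 0.0, -1.0]]
force: [-0.3, -0.2, 1.6]
opening: 0.337
grasp_force: 30.0
```

>>> {"op": "jog_arm", "data": {"delta_pos": [[0,0,0],[0,0,0],[0,0,0],[0,0,2],[0,0,5],[0,0,8],[-1,-4,8],[-2,-8,8],[-2.7,-11,8],[-2.7,-11,8],[-2.7,-11,8],[-2.7,-11,8]], "turn": [0,0,0,0,0,0,0,0,0,0,0,0], "grip": [1,1,1,1,1,1,1,1,1,1,1,1]}}

```text
time_s: 15.38
position: [0.5137, 0.2859, 0.1019]
tcp_rot: [[0.966, -0.258, 0.001], [-0.258, -0.966, 0.001], [0.001, -0.001, -1.0]]
force: [0.5, -0.0, -1.5]
opening: 0.332
grasp_force: 30.0
```

Run:
```python
from h import *
W=shot('wrist','w8');s=read_state();print(s['position'],s['opening'],s['grasp_force'])
for k in ('blue',):
  for b in blobs(W,k,60): print(k,b,onz(W,b[1][0]+b[1][2]/2,b[1][1]+b[1][3]/2,.02))
```

```text
[0.51348621 0.28581731 0.10174002] 0.3359967581725027 29.99949614983052
blue ([326.5, 242.0], [284, 207, 85, 78, 4636]) [0.51720703 0.2819422  0.02      ]
blue ([323.4, 323.7], [307, 319, 34, 9, 233]) [0.45735916 0.29972744 0.02      ]
blue ([323.7, 362.9], [310, 361, 27, 6, 106]) [0.42246874 0.30942392 0.02      ]
```

View pics/w8.png

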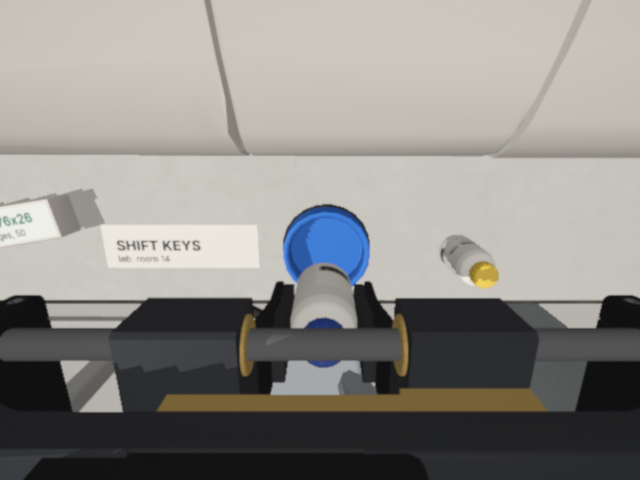

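w8 shows the holder at about (326,249), so its centre is near (0.512,0.283). I'll lower there.

>>> {"op": "jog_arm", "data": {"delta_pos": [[-0.1,-0.3,-2],[-0.1,-0.3,-4.5],[-0.1,-0.3,-6.5],[-0.1,-0.3,-7.5],[-0.1,-0.3,-7.5],[-0.1,-0.3,-7.5],[-0.1,-0.3,-7.5],[-0.1,-0.3,-7.5]], "turn": [0,0,0,0,0,0,0,0], "grip": [1,1,1,1,1,1,1,1]}}

```text
time_s: 16.42
position: [0.5122, 0.2819, 0.0267]
tcp_rot: [[0.966, -0.259, 0.0], [-0.259, -0.966, 0.0], [0.0, -0.0, -1.0]]
force: [0.0, 0.2, -0.4]
opening: 0.34
grasp_force: 30.0
```

>>> {"op": "jog_arm", "data": {"delta_pos": [[0,0,0],[0,0,0],[0,0,0],[0,0,0],[0,0,0],[0,0,4],[0,0,9],[0,0,13],[-1,-4,13],[-3,-9.5,13],[-5.5,-9.5,13],[-5.5,-9.5,13]], "turn": [0,0,0,0,0,0,0,0,0,0,0,0], "grip": [0.3,0.3,0.3,0.3,0.3,0.3,0.3,0.3,0.3,0.3,0.3,0.3]}}

```text
time_s: 17.92
position: [0.4552, 0.1862, 0.1566]
tcp_rot: [[0.966, -0.26, -0.002], [-0.26, -0.966, -0.0], [-0.002, 0.001, -1.0]]
force: [-0.1, 0.7, -0.4]
opening: 0.701
grasp_force: 0.0
```

Run:
```python
from h import *
W=shot('wrist','w9');s=read_state();print(s['position'],s['opening'],s['grasp_force'])
for k in ('blue','yellow'):
  for b in blobs(W,k,60): print(k,b,onz(W,*b[0],.056),onz(W,b[1][0]+b[1][2]/2,b[1][1]+b[1][3]/2,.02))
```

```text
[0.45725288 0.18678789 0.15680275] 0.6963975985917197 0.0
blue ([197.4, 195.5], [158, 159, 79, 75, 3217]) [0.51550378 0.26599738 0.056     ] [0.51242259 0.28005548 0.02      ]
yellow ([553.3, 191.2], [511, 154, 86, 76, 5083]) [0.45015421 0.01032266 0.056     ] [ 0.43809843 -0.01139758  0.02      ]
yellow ([310.3, 209.3], [301, 200, 20, 20, 318]) [0.48374095 0.18784262 0.056     ] [0.47638519 0.19055375 0.02      ]
yellow ([181.1, 345.1], [172, 315, 24, 61, 640]) [0.39979578 0.32478908 0.056     ] [0.38053947 0.34415271 0.02      ]
yellow ([465.8, 345.1], [452, 315, 24, 61, 645]) [0.33717233 0.09214237 0.056     ] [0.31048251 0.0838923  0.02      ]
yellow ([440.6, 401.5], [234, 389, 388, 22, 6654]) [0.28563646 0.12238046 0.056     ] [0.25701833 0.12857585 0.02      ]
```

View pics/w9.png

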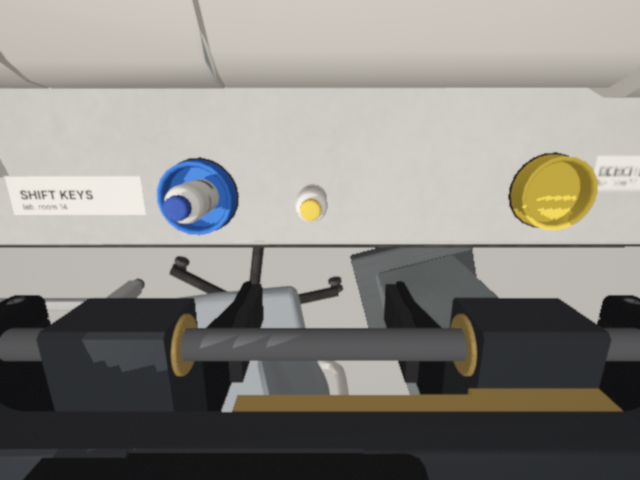

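w9 shows the blue bottle upright in its holder at (195,196). The yellow cap is at (310,209), which puts that bottle at (0.483,0.188).

>>> {"op": "jog_arm", "data": {"delta_pos": [[1.5,0.1,-2],[2.6,0.1,-6],[2.6,0.1,-10],[2.6,0.1,-12.5],[2.6,0.1,-13.6],[2.6,0.1,-13.6],[2.6,0.1,-13.6],[2.6,0.1,-13.6],[2.6,0.1,-13.6],[2.6,0.1,-13.6],[2.6,0.1,-13.6],[2.6,0.1,-13.6]], "turn": [0,0,0,0,0,0,0,0,0,0,0,0], "grip": [0.3,0.3,0.3,0.3,0.3,0.3,0.3,1,1,1,1,1]}}

```text
time_s: 19.48
position: [0.4832, 0.1878, 0.0206]
tcp_rot: [[0.966, -0.259, 0.0], [-0.259, -0.966, 0.0], [0.0, -0.0, -1.0]]
force: [0.6, -0.0, 1.5]
opening: 0.288
grasp_force: 30.0
```

>>> {"op": "jog_arm", "data": {"delta_pos": [[0,0,0],[0,0,0],[0,0,2],[0,0,6],[-1,-4,9],[-2,-8,9],[-3,-13,9],[-4.5,-18,9],[-4.6,-20,9],[-4.6,-20,9],[-4.6,-20,9],[-4.6,-20,9]], "turn": [0,0,0,0,0,0,0,0,0,0,0,0], "grip": [1,1,1,1,1,1,1,1,1,1,1,1]}}

```text
time_s: 20.98
position: [0.4369, -0.0112, 0.1105]
tcp_rot: [[0.966, -0.258, -0.0], [-0.258, -0.966, 0.0], [-0.0, -0.0, -1.0]]
force: [0.4, 0.1, -0.9]
opening: 0.291
grasp_force: 30.0
```

Run:
```python
from h import *
W=shot('wrist','w10');s=read_state();print(s['position'],s['opening'],s['grasp_force'])
for k in ('yellow',):
  for b in blobs(W,k,60): print(k,b,onz(W,b[1][0]+b[1][2]/2,b[1][1]+b[1][2]/2,.02))
```

```text
[ 0.43697734 -0.01124881  0.11048854] 0.28721328971769033 29.984826631844044
yellow ([328.4, 240.0], [287, 203, 83, 80, 4882]) [ 0.43847634 -0.01633522  0.02      ]
yellow ([253.5, 345.3], [248, 315, 14, 61, 396]) [0.3911279  0.05653327 0.02      ]
yellow ([393.1, 345.2], [385, 315, 14, 61, 401]) [ 0.36308262 -0.04889218  0.02      ]
yellow ([323.8, 323.4], [308, 318, 33, 11, 264]) [0.36601841 0.00593707 0.02      ]
yellow ([354.8, 401.4], [149, 389, 386, 22, 6720]) [0.07955441 0.06296689 0.02      ]
```

>>> {"op": "jog_arm", "data": {"delta_pos": [[0,-0.4,-2],[0,-0.4,-5],[0,-0.4,-7.4],[0,-0.4,-8.4],[0,-0.4,-8.4],[0,-0.4,-8.4],[0,-0.4,-8.4],[0,-0.4,-8.4]], "turn": [0,0,0,0,0,0,0,0], "grip": [1,1,1,1,1,1,1,1]}}

```text
time_s: 22.02
position: [0.4373, -0.0163, 0.0269]
tcp_rot: [[0.966, -0.259, 0.001], [-0.259, -0.966, -0.0], [0.001, 0.0, -1.0]]
force: [-0.1, -0.0, -1.4]
opening: 0.29
grasp_force: 30.0
```

>>> {"op": "jog_arm", "data": {"delta_pos": [[0,0,0],[0,0,0],[0,0,0],[0,0,0],[0,0,0],[0,0,4],[0,0,9],[0,0,15],[-3,-5,18],[-4,-10,20],[-4,-16,20],[-4,-16,20]], "turn": [0,0,0,0,0,0,0,0,0,0,0,0], "grip": [0.3,0.3,0.3,0.3,0.3,0.3,0.3,0.3,0.3,0,0,0]}}

```text
time_s: 23.52
position: [0.3978, -0.1807, 0.2273]
tcp_rot: [[0.964, -0.265, 0.003], [-0.265, -0.964, -0.003], [0.004, 0.002, -1.0]]
force: [-0.1, -0.6, 0.4]
opening: 0.943
grasp_force: 0.0
```

Run:
```python
from h import *
W=shot('wrist','w11');S=shot('scene');T=shot('top');s=read_state();print(s['position'],s['opening'])
o=np.zeros((600,800,3),np.uint8)
o[:300,:400]=cv2.resize(W['color'],(400,300));o[:300,400:]=cv2.resize(S['color'][165:360,220:480],(400,300))
o[300:]=cv2.resize(T['color'][160:310,50:450],(800,300))
cv2.imwrite('pics/c11.png',o)
```

```text
[ 0.39618753 -0.17523892  0.22605069] 0.9877769738837315
```

View pics/c11.png

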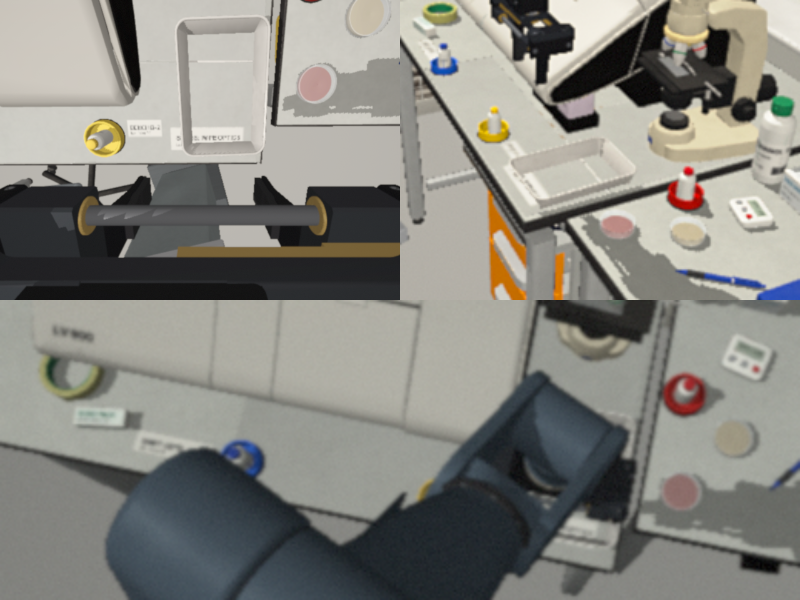

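c11 shows all three bottles upright in their own holders. In the wrist crop the tray rim runs from about (178,18) to (267,155), and the pink dish is at (317,84).

Run:
```python
from h import *
W=shot('wrist');T=shot('top')
q=[onz(W,x*1.6,y*1.6,.033) for x,y in[(178,18),(268,17),(265,156),(179,156)]]
print('tray',np.round(q,3).tolist(),np.mean(q,0).round(4),[np.linalg.norm(q[i]-q[i-1]).round(3) for i in range(4)])
print('long axis',np.degrees(np.arctan2(*(( (q[0]+q[1])-(q[2]+q[3]))[1::-1]))))
for n,c in(('W',W),('T',T)):
  h=cv2.cvtColor(c['color'],cv2.COLOR_BGR2HSV).astype(int)
  m=(((h[...,0]<=8)|(h[...,0]>=170))&(h[...,1]>35)&(h[...,1]<150)&(h[...,2]>80)).astype(np.uint8)
  k,_,st,ce=cv2.connectedComponentsWithStats(m)
  for i in range(1,k):
    if st[i,4]>80: print(n,ce[i].round(1),st[i],onz(c,*ce[i],.010).round(4))
  m=((h[...,0]>=9)&(h[...,0]<=22)&(h[...,1]>25)&(h[...,1]<120)&(h[...,2]>120)).astype(np.uint8)
  k,_,st,ce=cv2.connectedComponentsWithStats(m)
  for i in range(1,k):
    if st[i,4]>120: print(n,'amb',ce[i].round(1),st[i],onz(c,*ce[i],.010).round(4))
cv2.imwrite('pics/c12.png',cv2.resize(W['color'][0:300,260:640],None,fx=2,fy=2))
```

```text
tray [[0.57, -0.187, 0.033], [0.538, -0.31, 0.033], [0.336, -0.269, 0.033], [0.373, -0.129, 0.033]] [ 0.4541 -0.2239  0.033 ] [np.float64(0.205), np.float64(0.127), np.float64(0.207), np.float64(0.145)]
long axis -13.90469006004923
W [511.7 130.6] [ 487  103   51   56 2181] [ 0.4289 -0.3825  0.01  ]
W amb [596.1  22.9] [ 570    0   55   52 2339] [ 0.5052 -0.4695  0.01  ]
W amb [570.4  36.8] [565  15  20  38 128] [ 0.4996 -0.4455  0.01  ]
W amb [444.9  57.9] [442  16  13  86 138] [ 0.5125 -0.3278  0.01  ]
W amb [163.4 218.6] [144 203  41  33 175] [ 0.4352 -0.0057  0.01  ]
W amb [369.6 394.7] [310 394 144   2 199] [ 0.1526 -0.1717  0.01  ]
T [560.2 121.9] [524 119  79   7 231] [ 0.8359 -0.9732  0.01  ]
T [392.3 204.4] [381 196  23  21 152] [ 0.5878 -0.4036  0.01  ]
T [389.8 255.6] [382 247  17  18 229] [ 0.4264 -0.3809  0.01  ]
```

View pics/c12.png

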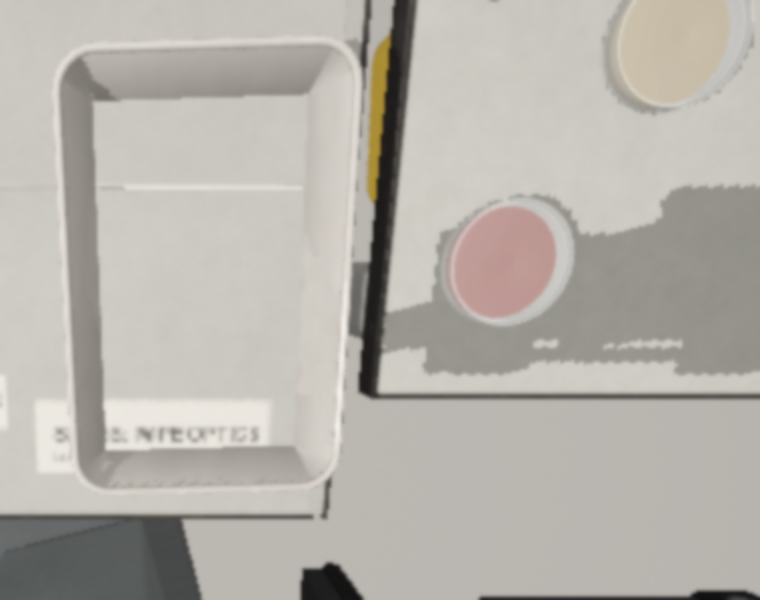

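The tray and both dishes are clear in c12: pink at (505,262) and amber at (675,45). I'll work out the tray floor from its rim and floor corners, then move over the pink dish.

Run:
```python
from h import *
W=shot('wrist')
for z,P in((.033,[(55,46),(362,40),(336,487),(80,490)]),(.002,[(93,98),(305,95),(297,446),(104,452)])):
  q=[onz(W,260+x/2,y/2,z) for x,y in P]
  a=(q[0]+q[1])-(q[2]+q[3]);print(z,np.mean(q,0).round(4),[np.linalg.norm(q[i]-q[i-1]).round(3) for i in range(4)],np.degrees(np.arctan2(a[1],a[0])))
```

```text
0.033 [ 0.4578 -0.232   0.033 ] [np.float64(0.205), np.float64(0.135), np.float64(0.205), np.float64(0.134)] -13.053052700927758
0.002 [ 0.4577 -0.231   0.002 ] [np.float64(0.178), np.float64(0.103), np.float64(0.176), np.float64(0.108)] -12.950355450356259
```

>>> {"op": "jog_arm", "data": {"delta_pos": [[0,-4,0],[1,-9,0],[2,-15,0],[3.1,-20.6,-3],[3.1,-20.6,-7.5],[3.1,-20.6,-7.5],[3.1,-20.6,-7.5]], "turn": [0,0,0,0,0,0,0], "grip": [0,0,0,0,0,0,0]}}

```text
time_s: 24.7
position: [0.4287, -0.3812, 0.1524]
tcp_rot: [[0.966, -0.258, 0.0], [-0.258, -0.966, -0.0], [0.0, 0.0, -1.0]]
force: [0.1, 0.1, -0.1]
opening: 0.999
grasp_force: 0.0
```

Run:
```python
from h import *
W=shot('wrist','w13');print(read_state()['position'])
h=cv2.cvtColor(W['color'],cv2.COLOR_BGR2HSV).astype(int)
for n,m in(('pink',((h[...,0]<=8)|(h[...,0]>=170))&(h[...,1]>35)&(h[...,1]<150)&(h[...,2]>80)),('amb',(h[...,0]>=9)&(h[...,0]<=22)&(h[...,1]>25)&(h[...,1]<120)&(h[...,2]>120))):
  k,_,st,ce=cv2.connectedComponentsWithStats(m.astype(np.uint8))
  for i in range(1,k):
    if st[i,4]>600: print(n,ce[i].round(1),st[i],onz(W,*ce[i],.010).round(4))
```

```text
[ 0.42906339 -0.38174469  0.15320318]
pink [325.  229.2] [ 295  201   61   58 2738] [ 0.4294 -0.3837  0.01  ]
amb [404.1 110.2] [ 371   75   67   71 3714] [ 0.5086 -0.4706  0.01  ]
```

View pics/w13.png

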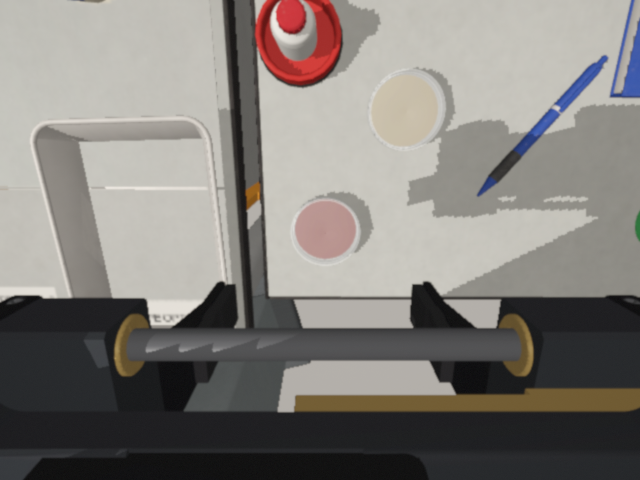

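w13 shows the pink dish at (325,229), so (0.429,-0.384), and the amber at (406,110). I'll squeeze the pink dish along one axis to centre it, open, turn 92°, and grip.

>>> {"op": "jog_arm", "data": {"delta_pos": [[0,-0.2,-5],[0,-0.2,-10],[0,-0.2,-13.5],[0,-0.2,-14.8],[0,-0.2,-14.8],[0,-0.2,-14.8],[0,-0.2,-14.8],[0,-0.2,-14.8],[0,-0.2,-14.8],[0,-0.2,-14.8],[0,-0.2,-14.8],[0,-0.2,-14.8]], "turn": [0,0,0,0,0,0,0,0,0,0,0,0], "grip": [0,0,0,0,0,0,0.32,0.32,0.32,0.32,0,0]}}

```text
time_s: 26.25
position: [0.428, -0.3842, 0.0034]
tcp_rot: [[0.966, -0.259, -0.0], [-0.259, -0.966, 0.0], [-0.0, -0.0, -1.0]]
force: [1.0, -0.2, 0.3]
opening: 0.846
grasp_force: 0.0
```

Run:
```python
from h import *
s=read_state();print(s['position'],s['opening'],s['grasp_force'],s['force'])
```

```text
[ 0.42798996 -0.38422078  0.0034339 ] 0.8456254055329129 0.0 [ 0.99886164 -0.18584399  0.34025038]
```

>>> {"op": "jog_arm", "data": {"delta_pos": [[0,0,0],[0,0,0],[0,0,0],[0,0,0],[0,0,0],[0,0,0],[0,0,0],[0,0,0],[0,0,0],[0,0,0],[0,0,0],[0,0,0]], "turn": [0,10,20,30,40,50,60,70,80,90,92,92], "grip": [0,0,0,0,0,0,0,0,0,0,0,0]}}

```text
time_s: 27.75
position: [0.428, -0.3842, 0.0035]
tcp_rot: [[0.227, 0.974, 0.0], [0.974, -0.227, 0.0], [0.0, 0.0, -1.0]]
force: [-0.3, -0.3, -1.3]
opening: 1.003
grasp_force: 0.0
```

>>> {"op": "jog_arm", "data": {"delta_pos": [[0,0,0],[0,0,0],[0,0,0],[0,0,0],[0,0,0],[0,0,0],[0,0,2],[0,0,6],[0,0,10],[0,0,10],[0,0,10]], "turn": [0,0,0,0,0,0,0,0,0,0,0], "grip": [1,1,1,1,1,1,1,1,1,1,1]}}

```text
time_s: 29.12
position: [0.4276, -0.3837, 0.1031]
tcp_rot: [[0.225, 0.974, -0.001], [0.974, -0.225, 0.001], [0.001, -0.001, -1.0]]
force: [-0.2, -0.4, -0.9]
opening: 0.694
grasp_force: 30.0
```

The pink dish is held at 60 mm. Next I'll carry it to the tray centre and lower it.

>>> {"op": "jog_arm", "data": {"delta_pos": [[1,5,0],[2,10,0],[3,15.3,0],[3,15.3,0],[3,15.3,-4],[3,15.3,-7],[3,15.3,-9],[3,15.3,-9.7],[3,15.3,-9.7],[3,15.3,-9.7],[3,15.3,-9.7]], "turn": [0,0,0,0,0,0,0,0,0,0,0], "grip": [1,1,1,1,1,1,1,1,1,1,1]}}

```text
time_s: 30.5
position: [0.4583, -0.2316, 0.007]
tcp_rot: [[0.225, 0.974, 0.001], [0.974, -0.225, -0.001], [-0.0, 0.001, -1.0]]
force: [0.6, 0.4, -0.8]
opening: 0.696
grasp_force: 30.0
```

>>> {"op": "jog_arm", "data": {"delta_pos": [[0,0,0],[0,0,0],[0,0,0],[0,0,0],[0,0,4],[0,0,9],[0,0,13],[1,-5,15],[2,-10,15],[3,-15,15],[4,-20,15],[4,-20,15]], "turn": [0,0,0,0,0,0,0,-10,-20,-30,-40,-50], "grip": [0.1,0.1,0.1,0.1,0.1,0.1,0.1,0.1,0,0,0,0]}}

```text
time_s: 32.0
position: [0.4984, -0.4359, 0.1564]
tcp_rot: [[0.895, 0.446, 0.002], [0.446, -0.895, -0.003], [0.0, 0.004, -1.0]]
force: [-0.0, 1.5, 0.7]
opening: 0.997
grasp_force: 0.0
```

>>> {"op": "jog_arm", "data": {"delta_pos": [[0,0,0],[0,-3,0],[0,-3,0],[0,-3,0],[0,-3,0]], "turn": [-10,-20,-31,-31,-31], "grip": [0,0,0,0,0]}}

```text
time_s: 32.62
position: [0.4978, -0.4606, 0.1563]
tcp_rot: [[0.998, -0.067, -0.001], [-0.067, -0.998, 0.001], [-0.001, -0.001, -1.0]]
force: [0.9, 0.9, 0.4]
opening: 1.002
grasp_force: 0.0
```

Run:
```python
from h import *
W=shot('wrist');S=shot('scene');T=shot('top');s=read_state();print(s['position'],s['tcp_rot'][:,1],s['opening'])
for N,c in(('W',W),('T',T)):
 h=cv2.cvtColor(c['color'],cv2.COLOR_BGR2HSV).astype(int)
 for n,m,z in(('pink',((h[...,0]<=8)|(h[...,0]>=170))&(h[...,1]>35)&(h[...,1]<150)&(h[...,2]>80),.012),('amb',(h[...,0]>=9)&(h[...,0]<=22)&(h[...,1]>25)&(h[...,1]<120)&(h[...,2]>120),.010)):
  k,_,st,ce=cv2.connectedComponentsWithStats(m.astype(np.uint8))
  for i in range(1,k):
    if st[i,4]>(600 if N=='W' else 100): print(N,n,ce[i].round(1),st[i],onz(c,*ce[i],z).round(4))
o=np.zeros((600,800,3),np.uint8)
o[:300,:400]=cv2.resize(W['color'],(400,300));o[:300,400:]=cv2.resize(S['color'][230:350,320:480],(400,300))
o[300:]=cv2.resize(T['color'][160:310,50:450],(800,300))
cv2.imwrite('pics/c14.png',o)
```

```text
[ 0.49806186 -0.46080794  0.15655619] [-6.84044493e-02 -9.97657647e-01 -2.27160324e-04] 0.9956126957693172
W pink [ 85.4 279.2] [  56  256   61   43 2055] [ 0.4652 -0.2374  0.012 ]
W amb [35.2 30.8] [   0    0   92   69 2145] [ 0.6697 -0.2506  0.01  ]
W amb [96.8 26.2] [  70    0   53   56 1611] [ 0.6696 -0.2987  0.01  ]
W amb [333.5 215.9] [ 304  187   60   59 2809] [ 0.5094 -0.4712  0.01  ]
T pink [559.5 121.9] [524 119  79   7 225] [ 0.8351 -0.9697  0.012 ]
```

View pics/c14.png

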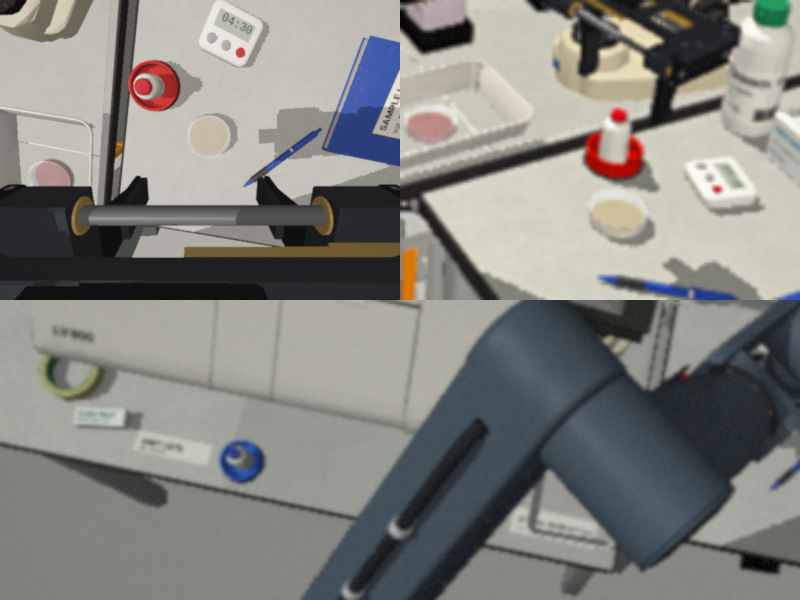

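c14 shows the pink dish lying in the tray at wrist crop (52,175). The amber dish is at (208,135), so (0.508,-0.471), with the red bottle and pen clear of the fingers. I'll use the same two-way centring for the amber.

>>> {"op": "jog_arm", "data": {"delta_pos": [[1,-1,-5],[1,-1,-10],[1,-1,-14],[1,-1,-15.2],[1,-1,-15.2],[1,-1,-15.2],[1,-1,-15.2],[1,-1,-15.2],[1,-1,-15.2],[1,-1,-15.2],[1,-1,-15.2],[1,-1,-15.2]], "turn": [0,0,0,0,0,0,0,0,0,0,0,0], "grip": [0,0,0,0,0,0,0.32,0.32,0.32,0.32,0,0]}}

```text
time_s: 34.28
position: [0.508, -0.4712, 0.0044]
tcp_rot: [[0.998, -0.07, -0.0], [-0.07, -0.998, 0.0], [-0.0, -0.0, -1.0]]
force: [-0.4, 0.0, -0.5]
opening: 0.847
grasp_force: 0.0
```

>>> {"op": "jog_arm", "data": {"delta_pos": [[0,0,0],[0,0,0],[0,0,0],[0,0,0],[0,0,0],[0,0,0],[0,0,0],[0,0,0],[0,0,0],[0,0,0],[0,0,0],[0,0,0]], "turn": [0,10,20,30,40,50,60,70,80,90,90,90], "grip": [0,0,0,0,0,0,0,0,0,0,0,0]}}

```text
time_s: 35.78
position: [0.508, -0.4712, 0.0045]
tcp_rot: [[0.073, 0.997, -0.0], [0.997, -0.073, -0.0], [-0.0, -0.0, -1.0]]
force: [0.1, -1.1, -0.5]
opening: 1.001
grasp_force: 0.0
```

>>> {"op": "jog_arm", "data": {"delta_pos": [[0,0,0],[0,0,0],[0,0,0],[0,0,0],[0,0,0],[0,0,0],[0,0,3],[0,0,8],[0,0,14],[0,0,14],[0,0,14]], "turn": [0,0,0,0,0,0,0,0,0,0,0], "grip": [1,1,1,1,1,1,1,1,1,1,1]}}

```text
time_s: 37.15
position: [0.5076, -0.4707, 0.1443]
tcp_rot: [[0.07, 0.998, -0.001], [0.998, -0.07, 0.001], [0.001, -0.001, -1.0]]
force: [0.1, -0.2, -0.9]
opening: 0.691
grasp_force: 30.0
```

>>> {"op": "jog_arm", "data": {"delta_pos": [[-1,4,1],[-3,8,1],[-5,11,1],[-5,11,1],[-5,11,1],[-5,11,1]], "turn": [-3,-6,-9,-9,-9,-9], "grip": [1,1,1,1,1,1]}}

```text
time_s: 37.9
position: [0.4585, -0.3623, 0.1539]
tcp_rot: [[0.226, 0.974, 0.0], [0.974, -0.226, -0.0], [-0.0, 0.0, -1.0]]
force: [0.8, 0.7, -0.0]
opening: 0.694
grasp_force: 30.0
```

Run:
```python
from h import *
W=shot('wrist','w15');s=read_state();print(s['position'],s['tcp_rot'][:,1],s['opening'])
h=cv2.cvtColor(W['color'],cv2.COLOR_BGR2HSV).astype(int)
m=((h[...,0]<=8)|(h[...,0]>=170))&(h[...,1]>35)&(h[...,1]<150)&(h[...,2]>80)
k,_,st,ce=cv2.connectedComponentsWithStats(m.astype(np.uint8))
for i in range(1,k):
    if st[i,4]>600: print(ce[i].round(1),st[i],onz(W,*ce[i],.010).round(4))
```

```text
[ 0.45848927 -0.36220993  0.15403413] [ 9.74205181e-01 -2.25663975e-01  1.89553692e-04] 0.6952471747391317
[285.8  72. ] [ 252   35   69   75 4021] [ 0.4589 -0.2319  0.01  ]
```

View pics/w15.png

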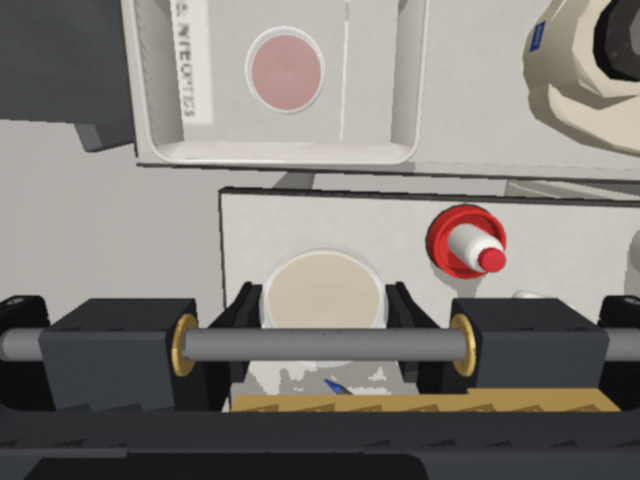

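w15 shows the pink dish flat and central in the tray at (286,72), so (0.459,-0.232), which matches where I released it. The amber dish is level in the fingers. I'll place it on top.

>>> {"op": "jog_arm", "data": {"delta_pos": [[0,5,0],[0,10,0],[0,13.05,0],[0,13.05,-4],[0,13.05,-8],[0,13.05,-11],[0,13.05,-12.5],[0,13.05,-13.1],[0,13.05,-13.1],[0,13.05,-13.1],[0,13.05,-13.1]], "turn": [0,0,0,0,0,0,0,0,0,0,0], "grip": [1,1,1,1,1,1,1,1,1,1,1]}}

```text
time_s: 39.33
position: [0.4585, -0.2311, 0.0244]
tcp_rot: [[0.225, 0.974, 0.001], [0.974, -0.225, -0.001], [-0.001, 0.002, -1.0]]
force: [-0.8, -0.1, -0.9]
opening: 0.691
grasp_force: 30.0
```

Run:
```python
from h import *
s=read_state();print(s['position'],s['force'],s['opening'])
```

```text
[ 0.45853926 -0.23110654  0.02441594] [-0.76279006 -0.11834164 -0.8822705 ] 0.6911878562116359
```

>>> {"op": "jog_arm", "data": {"delta_pos": [[0,-0.05,-0.1],[0,-0.05,-0.1],[0,-0.05,-0.1]], "turn": [0,0,0], "grip": [1,1,1]}}

```text
time_s: 39.7
position: [0.458, -0.2312, 0.0226]
tcp_rot: [[0.225, 0.974, 0.0], [0.974, -0.225, -0.0], [-0.0, 0.0, -1.0]]
force: [0.3, 0.1, 0.2]
opening: 0.693
grasp_force: 30.0
```

>>> {"op": "jog_arm", "data": {"delta_pos": [[0,0,0],[0,0,0],[0,0,0],[0,0,0],[0,0,0],[0,0,3],[0,0,8],[0,0,13],[0,-5,13],[0,-10,13],[0,-13,13],[0,-13,13]], "turn": [0,0,0,0,0,0,0,0,0,0,0,0], "grip": [0.1,0.1,0.1,0.1,0.1,0.1,0.1,0.1,0.1,0.1,0.1,0.1]}}

```text
time_s: 41.2
position: [0.458, -0.3637, 0.1525]
tcp_rot: [[0.228, 0.974, 0.001], [0.974, -0.228, -0.001], [-0.001, 0.001, -1.0]]
force: [0.7, 0.1, -0.4]
opening: 0.901
grasp_force: 0.0
```

Run:
```python
from h import *
W=shot('wrist');S=shot('scene');print(read_state()['position'])
o=np.zeros((600,800,3),np.uint8)
o[:,:400]=cv2.resize(W['color'][0:300,180:380],(400,600));o[:300,400:]=cv2.resize(S['color'][170:350,220:460],(400,300));o[300:,400:]=cv2.resize(S['color'][230:305,310:410],(400,300))
cv2.imwrite('pics/c16.png',o)
```

```text
[ 0.45738096 -0.3602083   0.15210289]
```

View pics/c16.png

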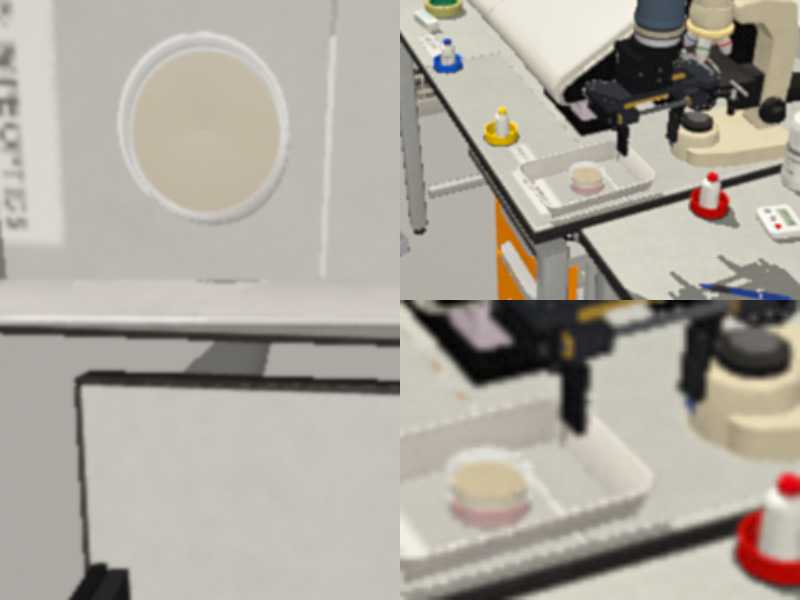

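c16 shows the amber dish stacked squarely on the pink at (205,130) and (490,487), all three bottles upright in their holders, and the gripper clear of everything.

```bash
python3 -c "
from rig import *
print(hand_in())"
```

```text
the job is handed in; nothing more can be done
None
```

The job is handed in at about 41 s of the 136 s allowed: the last pictures show all three bottles upright in their matching holders and the amber dish stacked squarely on the pink one in the tray; the judge's result was not shown.

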